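# Start up the laser from its control strip

### The job

Bring the laser up from the control strip in front of you, working with the fingertips only: first press down the raised end of the rocker so that it tips fully over and stays over, then press the small round button all the way in and let it spring back, and last push the square key fully down so that it stays down. Do not press the mushroom-headed stop, and neither pick up nor shift any of the things lying about.

Things in the scene. Friction and masses are not known exactly. Their poses are not given: they have to be found in the camera images.
- strip: Fixed aluminium mounting strip on the bench, 80 x 306 x 12 mm high; origin at the centre of its underside, x across it (away from the robot at yaw 0), y along it. Four grey square units stand on it in a row along y, at -108, -36, 36 and 108 mm; which unit has which place varies, as do the strip's place and yaw.
- rocker_unit: Fixed grey housing 60 x 60 x 36 mm high, standing on the strip (top face 48 mm above the bench), that carries the black V-shaped rocker. Origin at the centre of its underside; axes parallel to the strip's.
- rocker (a joint): Angle, rad, of a black V-shaped cap of two flat halves, each 22 mm long (unit's x) and 26 mm wide (y), meeting over the hinge (along y, above the unit's centre). 0, the start: the -x half is level, 50 mm above the unit's origin, and the +x half slopes up; 0.4: tipped fully over, +x half level, -x half raised. No spring: friction (about 2 N at its end) holds it where it is left.
- rocker_raised_end (a point): Middle of the outer top edge of the rocker's +x half, the end that stands up at the start (about 59 mm above the unit's origin, 20 mm to its +x); moves with the rocker, and at 0.4 rad is about 9 mm lower (50 mm above the unit's origin) and 22 mm from the middle.
- round_unit: Grey housing like the rocker's, same size, that carries the small round black button in a steel collar. Origin at the centre of its underside.
- round_button (a joint): How far the round button is pressed in, m: 0 out, 0.006 fully in. Spring: about 1.4 N to start, 4 N fully in; it comes back when let go.
- round_button_top (a point): Centre of the flat top of the round button: black cylinder 22 mm in diameter, top 12 mm above its housing (48 mm above the unit's origin) when out; pressed along -z, moves with it.
- key_unit: Grey housing like the rocker's, same size, that carries the square black key in a square steel collar. Origin at the centre of its underside.
- square_key (a joint): How far the square key is pushed down, m: 0 up (the start), 0.008 fully down. No spring: friction of about 4 N keeps it where it is left.
- square_key_top (a point): Centre of the flat top of the square key: black, 34 x 34 mm, top 16 mm above its housing (52 mm above the unit's origin) when up; pressed along -z, moves with it.
- stop_unit: Grey housing like the rocker's, same size, that carries the black mushroom-headed stop. Origin at the centre of its underside.
- stop_head (a joint): How far the mushroom head is pressed in, m: 0 out, 0.005 in; spring of 3.2 N to start. To be left alone.
- stop_head_top (a point): Top centre of the domed mushroom head, 40 mm in diameter, 25 mm above its housing (61 mm above the unit's origin).
- post_75: Loose bystander: steel optical post, diameter 13 mm, 75 mm tall, standing behind (+x of) the strip. Origin at its foot.
- marker: Loose bystander: white and black marker pen 17 x 135 x 16 mm lying behind the strip, along the strip's y. Origin under its middle.
- hex_key_5: Loose bystander: L-shaped hex key 33 x 88 x 5 mm lying in front of the strip. Origin under its middle.
- battery: Loose bystander: battery cell 15 x 50 x 15 mm lying in front of the strip. Origin under its middle.
- fork_clamp: Loose bystander: steel fork clamp 38 x 68 x 16 mm lying in front of the strip. Origin under its middle.

How it is judged:
On the way, in this order (a step that is already met when the one before it is completed fails the run):
1. the fingers tip the rocker over (value of joint rocker above 0.32 rad and contact force between the fingers and rocker_unit above 0.3 N), for 0.1 s.
2. the fingers press the round button in (value of joint round_button above 0.0045 m and contact force between the fingers and round_unit above 0.3 N and value of joint rocker above 0.32 rad), for 0.1 s.
3. the round button is let go and the fingers push the square key down (value of joint square_key above 0.0065 m and contact force between the fingers and key_unit above 0.3 N and value of joint round_button below 0.0015 m), for 0.1 s.
At the end, for the whole second after the job is handed in: Rocker tipped over (above 0.32 of 0.4 rad), round button sprung back (under 1.5 mm), square key down (above 6.5 of 8 mm), stop not pressed, every loose bystander within 30 mm of where it was (value of joint rocker above 0.32 rad and value of joint each of round_button, stop_head below 0.0015 m and value of joint square_key above 0.0065 m and distance of each of post_75, marker, hex_key_5, battery, fork_clamp from where it was at the start of the episode below 0.03 m); the robot touches nothing.
It fails at once if the mushroom stop is pressed in by more than 2 mm (value of joint stop_head above 0.002 m).
It fails at once if the round button or the square key is pressed before the rocker is over (value of joint rocker below 0.25 rad and value of joint any of round_button, square_key above 0.003 m).
It fails at once if a loose bystander is lifted by more than 20 mm, or shifted by more than 30 mm (height (world z) of any of post_75, marker, hex_key_5, battery, fork_clamp above 0.02 m or distance of any of post_75, marker, hex_key_5, battery, fork_clamp from where it was at the start of the episode above 0.03 m).
It also fails if it takes over 38 s, if anything falls off the work surface, if the arm or the gripper's body presses on something with over 40 N, if the wrist force passes 120 N, or if a joint passes its speed limit or range.

### The arm

A 6-joint arm with a two-finger parallel gripper is mounted at the origin on a cart in front of the work surface, level with it; the furniture and walls round the work are solid. World frame = base frame: x ahead of the robot, y to its left, z up, the work surface at z = 0. Lengths are in m, angles in rad, forces in N, time in s.
With the tool pointing down it reaches from about 0.3 to 0.875 m from the base axis. Payload 6.4 kg.
Tool frame: the origin (TCP) lies at the very end of the fingers, on their centre line; the grasp point (between the pads) lies 19 mm behind it; z points along the fingers, y is the line along which they close (so a half turn about z gives the same grasp; the last joint's range is limited). The gripper opens to 85 mm and grips with 20 to 120 N. Pads are 22 mm wide; open, the fingers measure 114 mm over their backs; the gripper's body (76 mm by 85 mm) begins 54 mm behind the grasp point. The pads swing forward as they close: fully open they stand 13 mm farther back than shut.
Start: joints at [0.997, 0.181, 1.607, -0, 1.354, -0.206], TCP at [0.207, 0.537, 0.231] pointing down, gripper open.
Joint ranges: [-2.99, 2.99], [-0.89, 2.07], [0.3, 2.58], [-1.14, 4.28], [0, 2.63], [-3.12, 3.12]. Speed limits (rad/s): [2.57, 2.57, 3.01, 3.14, 3.14, 3.14].

### API

Orientations are given as a unit quaternion [w, x, y, z].
In Python, from bench import ctrl gives the robot as it stands.
- The arm moves only by the tool inch_along, called after "Request:" as name([rows], argument=value, ...), one row to a line, values as JSON. Schema: {"type":"object","properties":{"ticks":{"type":"array","items":{"type":"array","prefixItems":[{"type":"array","items":{"type":"number"},"minItems":3,"maxItems":3},{"type":"array","items":{"type":"number"},"minItems":3,"maxItems":3},{"type":"number"}],"minItems":3,"maxItems":3},"minItems":1,"maxItems":10},"only":{"type":"string"},"quiet":{"type":"boolean"},"lines":{"type":"string"}},"required":["ticks"],"additionalProperties":false}. ticks is a list of rows, 1 to 10 of them, each written [[dx, dy, dz], [rx, ry, rz], opening]: dx, dy, dz in a scale on which 1.0 is 0.8 m, then a rotation vector rx, ry, rz in a scale on which 1.0 is 4 rad, then the opening from 0.0 (shut) to 1.0 (fully open); each row is the pose to reach, as a shift and turn from the pose commanded when the call began, along the tool's axes at that moment; what a row does not reach only later rows make up. A row lasts 1/8 s, in which the tool goes at most 0.0625 m and 0.188 rad, less where a joint would pass 70% of its speed; a pose out of reach is approached as far as the arm can. The fingers move at their own pace and stop on an object; the grip force is fixed at half the most. Time passes only in rows, so rows that do not move let the fingers close. The tool returns the time, the measured TCP pose, the force, the opening and the grip force at its end. only (a regular expression) keeps the lines of the reply that match it, lines (a string "A,B") keeps lines A to B, and quiet returns only ok. Shift and turn numbers lie between -1 and 1, and a call with a number outside is refused. Input that does not fit is refused with a message, and nothing moves.
- ctrl.get_obs(): the state, without advancing time (a new reading comes with each control period).
- ctrl.camera(name): name is "side" or "top" or "wrist"; returns the picture (384x512x3 uint8, blue, green, red); there is no depth.
- ctrl.camera_params(name): a dict with "fovy" (degrees; the focal length in pixels is half the picture's height over the tangent of half this angle, whatever the lens; pixels are square), "cx", "cy" (the principal point, pixels), "view" (4x4, takes a point from world to camera coordinates). Camera axes: x right, y up, looking along -z (the intrinsics and any distortion apply to the point x, -y, -z); pixel columns grow to the right and rows downward; lengths in m; the calibration is good to about 2 mm. The wrist camera is an equidistant fisheye: a pixel r from the principal point sees the ray r / f radians off the axis. A picture is of the moment at which its call begins: read the wrist's pose just before it. camera_params takes no time and is no camera call; for the wrist camera it gives the pose at the moment of the call.
- ctrl.hand_in(): hands the job in; it is judged then, once.
The state is a dict: "time_s": time; "q": joint angles; "dq": joint speeds; "joint_efforts": joint torques, N m; "eef_pos": TCP position; "eef_rot": TCP orientation; "wrist_force": force on the tool from outside, world axes, zero at the start; "torque": the same for the moment, N m; "opening": opening from 0.0 (shut) to 1.0 (fully open); "grasp_force": force on a finger pad.
Only numpy, scipy, OpenCV 4.12 (cv2) and the standard library are available. Lean on these libraries where they do the work, as an engineer would, in place of code of your own. Each camera call takes 0.05 s, during which the arm holds its last target. There are 200 camera calls.

## Working session

There is one attempt and no reset: what is moved stays moved. The work goes in short steps, Python scripts to look and compute and a tool call to move; the robot and the scene stay as the last step left them, time stands still between calls to the robot, and variables do not carry over. Pictures are saved under pics/ and viewed, at most 10 in all, crops included, and the job is handed in when it is done.

```bash
ls; mkdir -p pics
```

Run:
```python
from bench import ctrl
import cv2
for n in("top","side"):
    im=ctrl.camera(n); cv2.imwrite(f"pics/{n}0.png",im)
    p=ctrl.camera_params(n); print(n,p)
o=ctrl.get_obs(); print(o["time_s"],o["eef_pos"],o["eef_rot"])
```

```text
bench.py
pics
top {'fovy': 53.58357663572327, 'cx': 254.26910679851053, 'cy': 198.09863028037958, 'view': array([[-0.00856388, -0.99989833, -0.01140093, -0.06710131],
       [ 0.99813426, -0.00923694,  0.06035465, -0.57141082],
       [-0.06045382, -0.01086279,  0.99811189, -0.87760294],
       [ 0.        ,  0.        ,  0.        ,  1.        ]])}
side {'fovy': 42.01473541907936, 'cx': 255.69929099372914, 'cy': 188.90202575014683, 'view': array([[-0.70896121, -0.70522436,  0.00571044,  0.34702631],
       [ 0.47041159, -0.46684055,  0.74884767, -0.35623395],
       [-0.52543975,  0.53359021,  0.66271755, -0.53043099],
       [ 0.        ,  0.        ,  0.        ,  1.        ]])}
0.1 [0.20646185 0.5361238  0.23047847] [-2.86828608e-04  1.82867644e-01  9.83137225e-01 -7.34979164e-04]
```

View pics/top0.png

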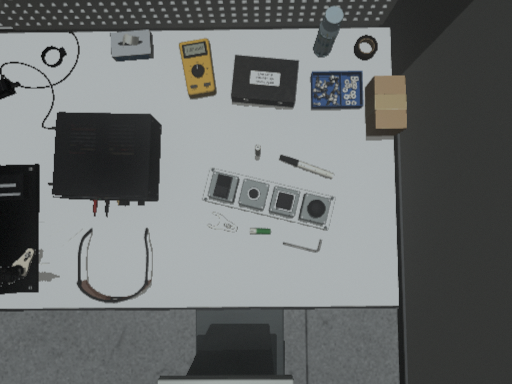

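View pics/side0.png

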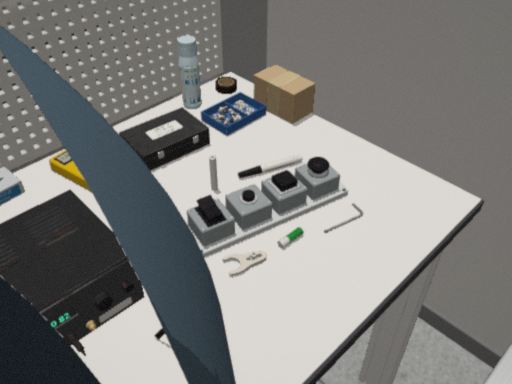

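The top view shows, left to right, rocker (223,187), round button (254,194), key (285,202) and stop (317,209), with a yaw of about -13°. The post (258,151) and marker are behind the strip. The clamp, battery and hex key are in front. Next I'll measure from both views.

Create h.py:
```python
import numpy as np, cv2
def K(p,H=384):
    f=H/2/np.tan(np.radians(p["fovy"])/2); return np.array([[f,0,p["cx"]],[0,f,p["cy"]],[0,0,1]])
def P(p): return K(p)@(np.diag([1,-1,-1])@p["view"][:3])
def proj(p,X):
    u=P(p)@np.append(X,1); return u[:2]/u[2]
def onplane(p,uv,z):
    M=P(p); H=M[:,[0,1,3]].copy(); H[:,2]+=z*M[:,2]; s=np.linalg.solve(H,[*uv,1]); return np.array([*(s[:2]/s[2]),z])
def tri(p1,u1,p2,u2):
    X=cv2.triangulatePoints(P(p1),P(p2),np.float64(u1).reshape(2,1),np.float64(u2).reshape(2,1)); return (X[:3]/X[3]).ravel()
```

Run:
```python
import cv2,numpy as np
t=cv2.imread("pics/top0.png");s=cv2.imread("pics/side0.png")
a=cv2.resize(t[160:235,195:345],None,fx=5,fy=5,interpolation=cv2.INTER_CUBIC)
b=cv2.resize(s[145:255,180:350],None,fx=4.5,fy=4.5,interpolation=cv2.INTER_CUBIC)
cv2.imwrite("pics/tc.png",a);cv2.imwrite("pics/sc.png",b)
for n,im,(x0,x1,y0,y1) in(("top",t,(200,340,165,230)),("side",s,(185,345,150,250))):
    g=cv2.cvtColor(im,6)[y0:y1,x0:x1]
    for th in(35,50):
        k,l,st,c=cv2.connectedComponentsWithStats((g<th).astype(np.uint8))
        print(n,th,[(np.round(c[i]+[x0,y0],1).tolist(),int(st[i,4])) for i in range(1,k) if st[i,4]>15])
```

```text
top 35 []
top 50 [([223.7, 180.9], 103), ([315.9, 208.3], 158)]
side 35 [([187.3, 150.9], 17), ([318.1, 165.3], 180), ([250.6, 172.3], 70), ([284.1, 181.0], 257), ([248.1, 195.9], 69), ([210.5, 214.1], 330)]
side 50 [([187.5, 151.0], 20), ([318.0, 164.9], 237), ([250.5, 171.9], 110), ([284.2, 180.6], 314), ([248.1, 195.4], 96), ([209.3, 211.3], 492)]
```

View pics/tc.png

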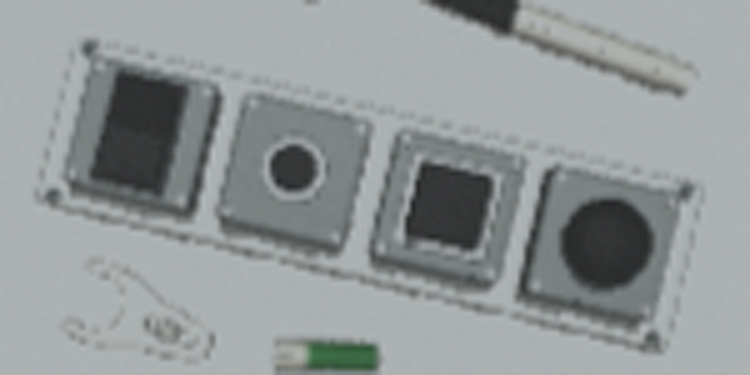

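View pics/sc.png

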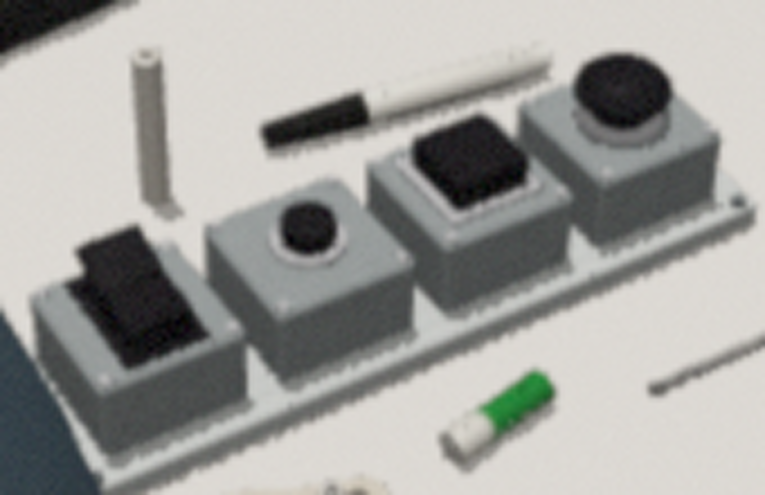

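The crops show the points to measure. In the top crop the rocker's raised edge is at (152,77), the round button at (293,167), the key at (451,206) and the stop at (607,243). In the side crop they are at about (109,239), (309,222), (470,150) and (622,75).

Run:
```python
from bench import ctrl
from h import *
t=ctrl.camera_params("top");s=ctrl.camera_params("side")
ct=lambda u:(np.array(u)+.5)/5-.5+[195,160]
cs=lambda u:(np.array(u)+.5)/4.5-.5+[180,145]
d=dict(rock=((152,77),(109,239),.107),round=((293,167),(309,222),.096-.0+.0),key=((451,206),(470,150),.1),stop=((607,243),(622,70),.109))
d["round"]=((293,167),(309,222),.060+.0)
h=dict(rock=.012+.059,round=.06,key=.064,stop=.073)
X={}
for k,(a,b,_) in d.items():
    print(k,"tri",tri(t,ct(a),s,cs(b)).round(4)); X[k]=onplane(t,ct(a),h[k]); print("   plane top",X[k].round(4),"side",onplane(s,cs(b),h[k]).round(4))
v=X["round"]-X["stop"];print("spacing round-stop (.144)",np.hypot(*v[:2]),"yaw",np.arctan2(-v[0],v[1]))
yaw=np.arctan2(-v[0],v[1]);R=np.array([[np.cos(yaw),-np.sin(yaw)],[np.sin(yaw),np.cos(yaw)]])
print("key in round frame",R.T@(X["key"]-X["round"])[:2],"rock edge (.020,.072)",R.T@(X["rock"]-X["round"])[:2])
for c in((88,46),(688,188),(52,196),(655,342)): print("bolt",onplane(t,ct(c),.012).round(4))
print("post foot",[onplane(t,ct((312,-5)),.075)])
o=ctrl.get_obs();from scipy.spatial.transform import Rotation as Ro
print(Ro.from_quat(np.roll(o["eef_rot"],-1)).as_matrix().round(4).tolist(),o["eef_pos"])
```

```text
rock tri [ 0.6195 -0.0085  0.0621]
   plane top [ 0.6195 -0.0082  0.071 ] side [ 0.611 -0.003  0.071]
round tri [ 0.5791 -0.0711  0.0565]
   plane top [ 0.5796 -0.0704  0.06  ] side [ 0.5757 -0.0688  0.06  ]
key tri [ 0.5614 -0.1409  0.0604]
   plane top [ 0.5613 -0.1406  0.064 ] side [ 0.5586 -0.1377  0.064 ]
stop tri [ 0.5437 -0.2087  0.0716]
   plane top [ 0.5439 -0.2082  0.073 ] side [ 0.5425 -0.2074  0.073 ]
spacing round-stop (.144) 0.14243082724484107 yaw -0.25365404433377814
key in round frame [-0.00014881 -0.07259168] rock edge (.020,.072) [0.02297425 0.07012968]
bolt [0.6419 0.0274 0.012 ]
bolt [ 0.5715 -0.2561  0.012 ]
bolt [0.5705 0.0446 0.012 ]
bolt [ 0.4992 -0.2391  0.012 ]
post foot [array([ 0.6547823 , -0.07961551,  0.075     ])]
[[-0.9331, 0.3596, -0.0008], [0.3596, 0.9331, -0.0013], [0.0003, -0.0016, -1.0]] [0.20646185 0.5361238  0.23047847]
```

Units first: shifts go in shares of 0.8 m and turns go in shares of 4 rad. So -0.52 m / 0.8 = -0.65, -0.23 m / 0.8 = -0.2875, -0.122 rad / 4 = -0.0305.

Request:
inch_along([
  [[-0.0625, -0.0375, 0], [0, 0, -0.0075], 0],
  [[-0.1375, -0.0875, 0], [0, 0, -0.015], 0],
  [[-0.2125, -0.1313, 0], [0, 0, -0.0225], 0],
  [[-0.275, -0.175, 0], [0, 0, -0.0305], 0],
  [[-0.3375, -0.2125, 0], [0, 0, -0.0305], 0],
  [[-0.4, -0.25, 0], [0, 0, -0.0305], 0],
  [[-0.4625, -0.2875, 0], [0, 0, -0.0305], 0],
  [[-0.525, -0.3275, 0], [0, 0, -0.0305], 0],
  [[-0.5875, -0.3663, 0], [0, 0, -0.0305], 0],
  [[-0.65, -0.4063, 0], [0, 0, -0.0305], 0],
])

```text
time_s: 1.35
eef_pos: [0.5758, 0.0446, 0.2309]
eef_rot: [-0.0, 0.123, 0.992, 0.0]
wrist_force: [0.0, 0.2, 1.8]
opening: 0.002
grasp_force: 0.0
```

Create d.py:
```python
import sys;from bench import ctrl;from h import *
from scipy.spatial.transform import Rotation as Ro
yaw=-.246;ex=np.array([np.cos(yaw),np.sin(yaw),0]);ey=np.array([-np.sin(yaw),np.cos(yaw),0]);c=np.array([.5707,-.1057,0])
T=dict(rock=c+.108*ey+.017*ex+[0,0,.060],round=c+.036*ey+[0,0,.054],key=c-.036*ey+[0,0,.056])
o=ctrl.get_obs();R=Ro.from_quat(np.roll(o["eef_rot"],-1)).as_matrix()
print(o["time_s"],"tcp",o["eef_pos"].round(4),"yaw err",round(np.arctan2(-R[0,1],R[1,1])-yaw,4),"F",o["wrist_force"].round(1),"open",o["opening"])
for k,v in T.items(): print(k,v.round(4),"tool d",(R.T@(v-o["eef_pos"])).round(4))
```

```bash
python3 d.py
```

```text
1.35 tcp [0.5758 0.0446 0.2309] yaw err -0.0001 F [0.  0.2 1.8] open 0.0019364518117521536
rock [ 0.6135 -0.0051  0.06  ] tool d [-0.0487 -0.039   0.1709]
round [ 0.5795 -0.0708  0.054 ] tool d [-0.0317 -0.111   0.1769]
key [ 0.5619 -0.1406  0.056 ] tool d [-0.0317 -0.183   0.1749]
```

In the tool's units: 0.146 m / 0.8 = 0.1825, 0.125 m / 0.8 = 0.1563.

Request:
inch_along([
  [[-0.0563, -0.045, 0.025], [0, 0, 0], 0],
  [[-0.0613, -0.0488, 0.0938], [0, 0, 0], 0],
  [[-0.0613, -0.0488, 0.1563], [0, 0, 0], 0],
  [[-0.0613, -0.0488, 0.1825], [0, 0, 0], 0],
  [[-0.0613, -0.0488, 0.1825], [0, 0, 0], 0],
])

```text
time_s: 1.98
eef_pos: [0.611, -0.0031, 0.0826]
eef_rot: [-0.003, 0.123, 0.992, 0.0]
wrist_force: [-0.7, -0.2, 1.1]
opening: -0.003
grasp_force: 0.0
```

```bash
python3 d.py
```

Run:
```python
from bench import ctrl;import cv2
import numpy as np
s=cv2.resize(ctrl.camera("side")[110:260,150:350],None,fx=2,fy=2);w=ctrl.camera("wrist")
w=w[:300]
cv2.imwrite("pics/a.png",np.hstack([s,w[:,56:456]]))
```

```text
1.975 tcp [ 0.611  -0.0031  0.0826] yaw err 0.0 F [-0.7 -0.2  1.1] open -0.0029795416008288676
rock [ 0.6135 -0.0051  0.06  ] tool d [-0.003  -0.0013  0.0225]
round [ 0.5795 -0.0708  0.054 ] tool d [ 0.014  -0.0733  0.0287]
key [ 0.5619 -0.1406  0.056 ] tool d [ 0.014  -0.1453  0.0267]
```

View pics/a.png

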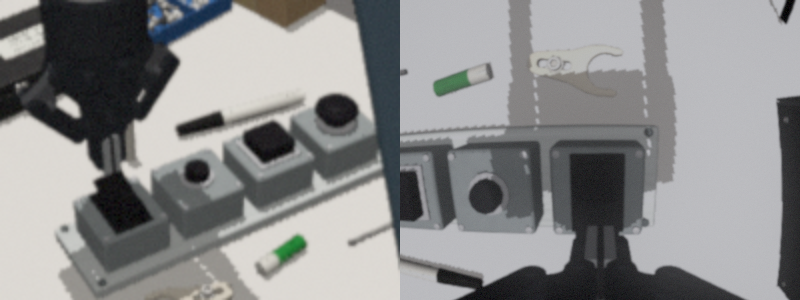

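The closed fingertips sit just above the rocker's raised end, at about (112,170) in the left half and (598,228) in the wrist half. The alignment is good, so I'll press.

In the tool's units: 0.024 m / 0.8 = 0.03, 0.021 m / 0.8 = 0.0263.

Request:
inch_along([
  [[0, 0, 0.0075], [0, 0, 0], 0],
  [[0, 0, 0.015], [0, 0, 0], 0],
  [[0, 0, 0.0213], [0, 0, 0], 0],
  [[0, 0, 0.0263], [0, 0, 0], 0],
  [[0, 0, 0.03], [0, 0, 0], 0],
  [[0, 0, 0.03], [0, 0, 0], 0],
  [[0, 0, 0.03], [0, 0, 0], 0],
])

```text
time_s: 2.95
eef_pos: [0.6131, -0.0034, 0.0613]
eef_rot: [-0.0, 0.123, 0.992, -0.0]
wrist_force: [2.4, -1.0, 3.0]
opening: -0.004
grasp_force: 1.5
```

```bash
python3 d.py
```

```text
2.95 tcp [ 0.6131 -0.0034  0.0613] yaw err 0.0002 F [ 2.4 -1.   3. ] open -0.0036996122905790744
rock [ 0.6135 -0.0051  0.06  ] tool d [-0.0008 -0.0015  0.0013]
round [ 0.5795 -0.0708  0.054 ] tool d [ 0.0162 -0.0735  0.0073]
key [ 0.5619 -0.1406  0.056 ] tool d [ 0.0162 -0.1455  0.0053]
```

In the tool's units: 0.0025 m / 0.8 = 0.0031, 0.002 m / 0.8 = 0.0025.

Request:
inch_along([
  [[0, 0, 0.0013], [0, 0, 0], 0],
  [[0, 0, 0.0025], [0, 0, 0], 0],
  [[0, 0, 0.0031], [0, 0, 0], 0],
  [[0, 0, 0.0031], [0, 0, 0], 0],
])

```text
time_s: 3.45
eef_pos: [0.6132, -0.0035, 0.061]
eef_rot: [-0.0, 0.122, 0.992, -0.0]
wrist_force: [-6.0, -0.5, 18.8]
opening: 0.001
grasp_force: 9.4
```

```bash
python3 d.py
```

```text
3.45 tcp [ 0.6132 -0.0035  0.061 ] yaw err 0.0005 F [-6.  -0.5 18.8] open 0.0011630064784752198
rock [ 0.6135 -0.0051  0.06  ] tool d [-0.0006 -0.0015  0.001 ]
round [ 0.5795 -0.0708  0.054 ] tool d [ 0.0164 -0.0735  0.007 ]
key [ 0.5619 -0.1406  0.056 ] tool d [ 0.0164 -0.1455  0.0051]
```

In the tool's units: -0.0735 m / 0.8 = -0.0919, -0.0165 m / 0.8 = -0.0206.

Request:
inch_along([
  [[0, 0, -0.025], [0, 0, 0], 0],
  [[0, 0, -0.0563], [0, 0, 0], 0],
  [[0.01, -0.0438, -0.0625], [0, 0, 0], 0],
  [[0.02, -0.0919, -0.0563], [0, 0, 0], 0],
  [[0.02, -0.0919, -0.025], [0, 0, 0], 0],
  [[0.02, -0.0919, -0.0206], [0, 0, 0], 0],
  [[0.02, -0.0919, -0.0206], [0, 0, 0], 0],
])

```text
time_s: 4.32
eef_pos: [0.5794, -0.0703, 0.0752]
eef_rot: [-0.001, 0.122, 0.992, 0.0]
wrist_force: [0.3, 0.7, -0.5]
opening: -0.003
grasp_force: 0.0
```

```bash
python3 d.py
```

Run:
```python
from bench import ctrl;import cv2
import numpy as np
s=cv2.resize(ctrl.camera("side")[110:260,150:350],None,fx=2,fy=2);w=ctrl.camera("wrist")
cv2.imwrite("pics/b.png",np.hstack([s,w[:300,56:456]]))
```

```text
4.325 tcp [ 0.5794 -0.0703  0.0752] yaw err 0.0007 F [ 0.3  0.7 -0.5] open -0.002526489013838189
rock [ 0.6135 -0.0051  0.06  ] tool d [-0.0173  0.0715  0.0152]
round [ 0.5795 -0.0708  0.054 ] tool d [-0.0002 -0.0004  0.0212]
key [ 0.5619 -0.1406  0.056 ] tool d [-0.0002 -0.0724  0.0192]
```

View pics/b.png

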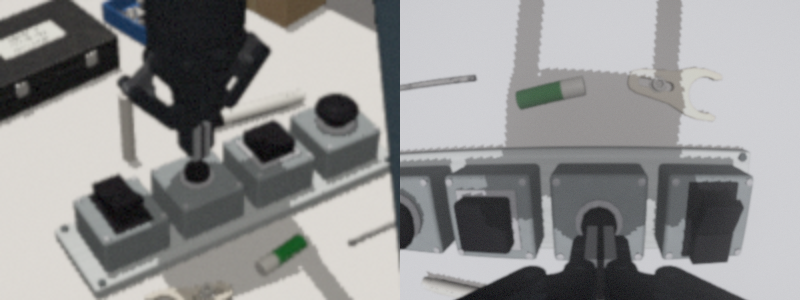

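The wrist view shows the rocker tipped, with its near half now raised (715,210). The fingers are centred over the round button at (600,225), so I'll press it now.

In the tool's units: 0.023 m / 0.8 = 0.0288, 0.022 m / 0.8 = 0.0275.

Request:
inch_along([
  [[0, 0, 0.01], [0, 0, 0], 0],
  [[0, 0, 0.0188], [0, 0, 0], 0],
  [[0, 0, 0.0238], [0, 0, 0], 0],
  [[0, 0, 0.0275], [0, 0, 0], 0],
  [[0, 0, 0.0288], [0, 0, 0], 0],
  [[0, 0, 0.0288], [0, 0, 0], 0],
  [[0, 0, 0.0288], [0, 0, 0], 0],
])

```text
time_s: 5.3
eef_pos: [0.5798, -0.0706, 0.0539]
eef_rot: [-0.0, 0.122, 0.992, 0.0]
wrist_force: [-6.5, 1.8, 14.2]
opening: -0.001
grasp_force: 7.3
```

```bash
python3 d.py
```

```text
5.3 tcp [ 0.5798 -0.0706  0.0539] yaw err 0.0005 F [-6.5  1.8 14.2] open -0.0008473439319286832
rock [ 0.6135 -0.0051  0.06  ] tool d [-0.0167  0.0718 -0.0061]
round [ 0.5795 -0.0708  0.054 ] tool d [ 0.0003 -0.0002 -0.0001]
key [ 0.5619 -0.1406  0.056 ] tool d [ 0.0003 -0.0722 -0.0021]
```

In the tool's units: -0.072 m / 0.8 = -0.09, -0.05 m / 0.8 = -0.0625.

Request:
inch_along([
  [[0, 0, -0.025], [0, 0, 0], 0],
  [[0, 0, -0.0563], [0, 0, 0], 0],
  [[0, -0.045, -0.0625], [0, 0, 0], 0],
  [[0, -0.09, -0.05], [0, 0, 0], 0],
  [[0, -0.09, -0.0313], [0, 0, 0], 0],
  [[0, -0.09, -0.0313], [0, 0, 0], 0],
])

```text
time_s: 6.05
eef_pos: [0.5611, -0.1399, 0.0759]
eef_rot: [-0.001, 0.123, 0.992, 0.001]
wrist_force: [-1.0, 0.4, -0.5]
opening: 0.002
grasp_force: 0.0
```

```bash
python3 d.py
```

```text
6.05 tcp [ 0.5611 -0.1399  0.0759] yaw err -0.0004 F [-1.   0.4 -0.5] open 0.0017741924726741563
rock [ 0.6135 -0.0051  0.06  ] tool d [-0.018   0.1435  0.016 ]
round [ 0.5795 -0.0708  0.054 ] tool d [-0.0011  0.0715  0.022 ]
key [ 0.5619 -0.1406  0.056 ] tool d [-0.0011 -0.0005  0.0199]
```

In the tool's units: 0.0225 m / 0.8 = 0.0281, 0.02 m / 0.8 = 0.025.

Request:
inch_along([
  [[0, 0, 0.01], [0, 0, 0], 0],
  [[0, 0, 0.0163], [0, 0, 0], 0],
  [[0, 0, 0.0213], [0, 0, 0], 0],
  [[0, 0, 0.025], [0, 0, 0], 0],
  [[0, 0, 0.0281], [0, 0, 0], 0],
  [[0, 0, 0.0281], [0, 0, 0], 0],
  [[0, 0, 0.0281], [0, 0, 0], 0],
])

```text
time_s: 6.92
eef_pos: [0.5624, -0.1401, 0.0559]
eef_rot: [0.0, 0.122, 0.992, 0.0]
wrist_force: [-4.2, 5.3, 11.2]
opening: 0.002
grasp_force: 6.0
```

```bash
python3 d.py
```

```text
6.925 tcp [ 0.5624 -0.1401  0.0559] yaw err 0.0004 F [-4.2  5.3 11.2] open 0.0018438195461757403
rock [ 0.6135 -0.0051  0.06  ] tool d [-0.0167  0.1434 -0.004 ]
round [ 0.5795 -0.0708  0.054 ] tool d [0.0004 0.0714 0.002 ]
key [ 0.5619 -0.1406  0.056 ] tool d [ 0.0004 -0.0006 -0.0001]
```

The key is fully down at 0.056 m with 11 N. I'll retreat and check.

In the tool's units: -0.2 m / 0.8 = -0.25, -0.14 m / 0.8 = -0.175.

Request:
inch_along([
  [[0, 0, -0.0375], [0, 0, 0], 0],
  [[0, 0, -0.1], [0, 0, 0], 0],
  [[0, 0, -0.175], [0, 0, 0], 0],
  [[0, 0, -0.25], [0, 0, 0], 0],
  [[0.0625, 0, -0.25], [0, 0, 0], 0],
  [[0.1375, 0, -0.25], [0, 0, 0], 0],
  [[0.1375, 0, -0.25], [0, 0, 0], 0],
  [[0.1375, 0, -0.25], [0, 0, 0], 0],
])

```text
time_s: 7.92
eef_pos: [0.4561, -0.1145, 0.2554]
eef_rot: [0.001, 0.123, 0.992, -0.001]
wrist_force: [-0.2, -0.3, 0.2]
opening: 0.003
grasp_force: 0.0
```

```bash
python3 d.py
```

Run:
```python
from bench import ctrl;import cv2
import numpy as np
s=cv2.resize(ctrl.camera("side")[135:285,170:370],None,fx=2,fy=2);w=ctrl.camera("top")
cv2.imwrite("pics/c.png",np.hstack([s,cv2.resize(w[140:260,190:350],None,fx=2.5,fy=2.5)]))
```

```text
7.925 tcp [ 0.4561 -0.1145  0.2554] yaw err -0.0002 F [-0.2 -0.3  0.2] open 0.0032551725937254765
rock [ 0.6135 -0.0051  0.06  ] tool d [-0.1256  0.1446  0.1955]
round [ 0.5795 -0.0708  0.054 ] tool d [-0.1086  0.0726  0.2016]
key [ 0.5619 -0.1406  0.056 ] tool d [-0.1086  0.0006  0.1996]
```

View pics/c.png

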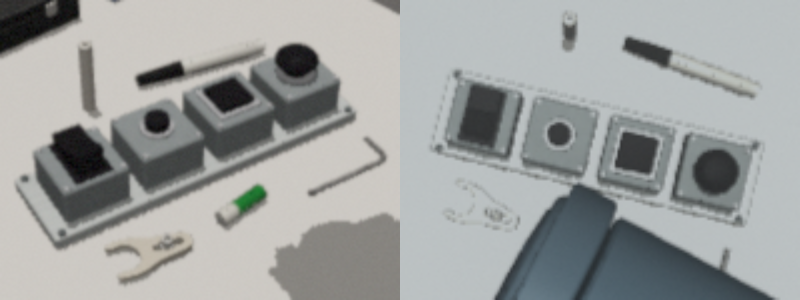

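The key is down, the button is out, and the bystanders and stop are unmoved. The rocker is too small to judge here, so I'll zoom in on it.

Run:
```python
from bench import ctrl;import cv2
import numpy as np
f=lambda s:cv2.convertScaleAbs(cv2.resize(s[185:255,180:240],None,fx=6,fy=6,interpolation=cv2.INTER_CUBIC),alpha=2.0)
cv2.imwrite("pics/d.png",np.hstack([f(cv2.imread("pics/side0.png")),f(ctrl.camera("side"))]))
```

```text
(no output)
```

View pics/d.png

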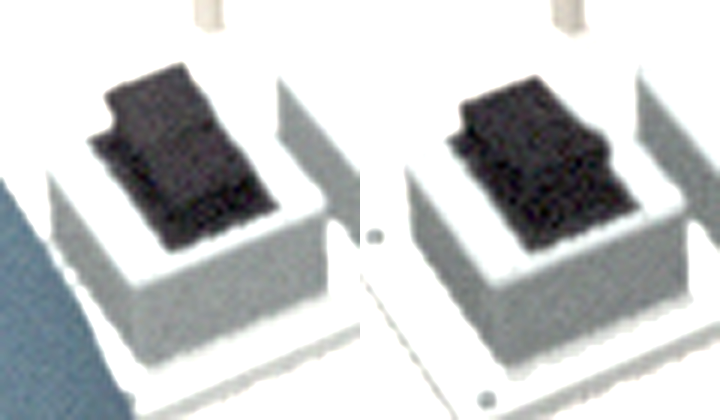

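The far end has dropped from about (150,80) to (500,92) and the near end now stands raised at (575,150). The rocker is over, so I'll hand in.

```bash
python3 -c "
from bench import ctrl
print(ctrl.hand_in())"
```

```text
the job is handed in; nothing more can be done
None
```

I tipped the rocker over, pressed the round button and let it spring back, and pushed the square key fully down, in that order; I then handed the job in at about 8 s, and the final pictures show the stop and loose items undisturbed (the hand-in gave no verdict).

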